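Star-order tightening of a test box cover

ROBOT

A 6-joint arm with a two-finger parallel gripper is mounted at the origin on the work surface. World frame = base frame: x ahead of the robot, y to its left, z up, the work surface at z = 0. Lengths are in mm, angles in rad, forces in N, time in s.
With the tool pointing down it reaches from about 350 to 775 mm from the base axis. Payload 7.3 kg.
Tool frame: the origin (TCP) lies midway between the tips of the shut fingers; the grasp point (between the pads) lies 19 mm behind it; z points along the fingers, y is the direction in which the jaws open and shut (so a half turn about z gives the same grasp; the last joint's range is limited). The gripper opens to 92 mm and grips with 3 to 60 N. Pads are 19 mm wide; open, the fingers measure 130 mm over their backs; the gripper's body (75 mm by 190 mm) begins 47 mm behind the grasp point.
Start: joints at [1.028, 0.342, 1.524, -0, 1.275, -0.146], TCP at [202.884, 484.235, 226.741] pointing down, gripper open.
Joint ranges: [-2.53, 2.53], [-0.77, 2.02], [0.04, 2.7], [-1, 4.14], [0.28, 2.66], [-3.11, 3.11]. Speed limits (rad/s): [2.57, 2.57, 3.14, 3.14, 3.14, 3.14].

INTERFACE

Orientations are given as a 3x3 rotation matrix whose columns are the frame's x, y, z axes.
In Python, from workcell import move_to, line_to, movej, move_gripper, sleep, solve_ik, get_obs, grab_frame, calibration, MotionError, hand_in, trace, landmark_of gives the robot as it stands. Calls block until the motion is done:
- move_to(position, orientation): joint-space move of the TCP to a pose.
- line_to(position, frame=None, feed=150): straight line of the TCP; frame=None keeps the orientation; feed is the mean speed in mm/s.
- movej(angles): joint-space move.
- move_gripper(opening, grasp_force=None): opening from 0.0 (shut) to 1.0 (fully open); grasp_force is the grip in N (None keeps the last); returns when the fingers have stopped.
- sleep(seconds).
- solve_ik(position, orientation): joint angles nearest the present ones, or None.
- get_obs(): the state.
- grab_frame(name): name is "side" or "top"; returns the picture (400x640x3 uint8, blue, green, red); there is no depth.
- calibration(name): a dict with "vertical_fov" (degrees; the focal length in pixels is half the picture's height over the tangent of half this angle, whatever the lens; pixels are square), "cx", "cy" (the principal point, pixels), "rvec" (rotation vector, rad) and "tvec" (3), from world to camera coordinates, as OpenCV has them. Camera axes: x right, y down, z forward; pixel columns grow to the right and rows downward; lengths in mm; the calibration is good to about 2 mm. A picture is of the moment at which its call begins. calibration takes no time and is no camera call.
A pose or a line that the arm cannot do raises MotionError and nothing moves.
- hand_in(): hands the job in, once; it reports no verdict.
Trained networks look in the newest picture that a camera, given by its name, has taken for a name from the list of things; names that differ only in an ending like _2 or _b are one class to them, and where a whole thing is asked for, a point or a joint stands for the part that bears it (a point fixed in the world has none). Each returns a list of dicts, best first, with "p" (0 to 1); they miss things now and then, are a little off and sometimes report something else, mostly with a low value. They report only what shows in the picture. A call takes as long as a camera call.
- trace(camera, thing): "mask" (400x640 bool, what is visible of it).
- landmark_of(camera, thing): "location" ([x, y, z] in mm, in world coordinates, good to about 4 mm: a listed point, or the origin of a listed thing).
The state is a dict: "time": time; "joint_pos": joint angles; "joint_vel": joint speeds; "tau": joint torques, N m; "eef_pos": TCP position; "eef_rot": TCP orientation; "wrist_force": force on the tool from outside, world axes, zero at the start; "ft_torque": the same for the moment, N m; "finger_gap": opening from 0.0 (shut) to 1.0 (fully open).
Only numpy, scipy, OpenCV 4.12 (cv2) and the standard library are available. Lean on these libraries where they do the work, as an engineer would, in place of code of your own. Each camera call takes 0.05 s, during which the arm holds its last target.

TASK

Hand-tighten the four knobs that clamp the cover of the test box, turning them clockwise in star order (one corner, then the diagonally opposite one, then the remaining pair), in two passes: on the first pass turn each knob only until you feel it lightly bite, and once all four have bitten go round again in star order and bring each to firmly tight, about 0.2 N m more than it takes to turn freely. Do not overtighten any knob, and leave the things lying around the box alone.

Things in the scene. Friction and masses are not known exactly. Their poses are not given: they have to be found in the camera images.
- test_box: Fixed metal test box with grey cover, 160 mm (x), 220 mm (y), 60 mm high; origin at the centre of its underside, on the bench; turned up to 0.4 rad. Round sockets stick out 12 mm from its -x side. A knob stands on the cover near each corner, 55 mm (x) and 85 mm (y) from the middle; diagonal partners: near_left with far_right, near_right with far_left.
- knob_near_left: Black bar-grip knob at the box's -x, +y corner. Tightens clockwise seen from above; does not move up or down. Origin on its vertical axis, 6 mm above the cover; x along the bar. Bar 44 mm long (x), 12 mm thick (y), its sides 74 to 104 mm above the bench (grip it at about 90), on a round neck. Bar direction varies. Runs free for the first 0.3 to 0.9 rad, differently for each, then bites. Stays where left.
- knob_near_right: Black bar-grip knob at the box's -x, -y corner. Tightens clockwise seen from above; does not move up or down. Origin on its vertical axis, 6 mm above the cover; x along the bar. Bar 44 mm long (x), 12 mm thick (y), its sides 74 to 104 mm above the bench (grip it at about 90), on a round neck. Bar direction varies. Runs free for the first 0.3 to 0.9 rad, differently for each, then bites. Stays where left.
- knob_far_left: Black bar-grip knob at the box's +x, +y corner. Tightens clockwise seen from above; does not move up or down. Origin on its vertical axis, 6 mm above the cover; x along the bar. Bar 44 mm long (x), 12 mm thick (y), its sides 74 to 104 mm above the bench (grip it at about 90), on a round neck. Bar direction varies. Runs free for the first 0.3 to 0.9 rad, differently for each, then bites. Stays where left.
- knob_far_right: Black bar-grip knob at the box's +x, -y corner. Tightens clockwise seen from above; does not move up or down. Origin on its vertical axis, 6 mm above the cover; x along the bar. Bar 44 mm long (x), 12 mm thick (y), its sides 74 to 104 mm above the bench (grip it at about 90), on a round neck. Bar direction varies. Runs free for the first 0.3 to 0.9 rad, differently for each, then bites. Stays where left.
- washer_near_left: Spring washer under knob_near_left; fixed, origin on the knob's axis, 3 mm above the cover. Knob feel: running free 0.24 N m of friction; after the bite 0.38 N m more per rad. Light bite: 0.04 to 0.10 above free. Firm: 0.17 to 0.27 above free (aim at 0.2). Crushed: over 0.3 above. At rest the friction part may show reversed or only in part, so compare readings taken alike, after equal steps.
- washer_near_right: Spring washer under knob_near_right; fixed, origin on the knob's axis, 3 mm above the cover. Knob feel: running free 0.24 N m of friction; after the bite 0.38 N m more per rad. Light bite: 0.04 to 0.10 above free. Firm: 0.17 to 0.27 above free (aim at 0.2). Crushed: over 0.3 above. At rest the friction part may show reversed or only in part, so compare readings taken alike, after equal steps.
- washer_far_left: Spring washer under knob_far_left; fixed, origin on the knob's axis, 3 mm above the cover. Knob feel: running free 0.24 N m of friction; after the bite 0.38 N m more per rad. Light bite: 0.04 to 0.10 above free. Firm: 0.17 to 0.27 above free (aim at 0.2). Crushed: over 0.3 above. At rest the friction part may show reversed or only in part, so compare readings taken alike, after equal steps.
- washer_far_right: Spring washer under knob_far_right; fixed, origin on the knob's axis, 3 mm above the cover. Knob feel: running free 0.24 N m of friction; after the bite 0.38 N m more per rad. Light bite: 0.04 to 0.10 above free. Firm: 0.17 to 0.27 above free (aim at 0.2). Crushed: over 0.3 above. At rest the friction part may show reversed or only in part, so compare readings taken alike, after equal steps.
- meter: Bystander: grey hand-held meter lying flat, 175 x 85 x 36 mm, origin under its centre. Leave alone.
- spool: Bystander: metal solder spool standing on end, 64 mm diameter, 46 mm high, origin under its centre. Leave alone.
- tip_tin: Bystander: low round steel tin with brass wool, 76 mm diameter, 48 mm high, origin under its centre. Leave alone.
- screwdriver: Bystander: screwdriver lying on the bench left of the box, 170 mm long, handle up to 30 mm thick. Leave alone.

How it is judged (in metres and radians):
On the way, in this order (a step that is already met when the one before it is completed fails the run):
1. first pass: all four knobs bite lightly, none is tight yet (clamp force 1.5 to 10.5 N) (contact force between knob_near_left and washer_near_left between 1.5 and 10.5 N and contact force between knob_near_right and washer_near_right between 1.5 and 10.5 N and contact force between knob_far_left and washer_far_left between 1.5 and 10.5 N and contact force between knob_far_right and washer_far_right between 1.5 and 10.5 N), for 0.2 s.
2. second pass: all four knobs firmly tight (clamp force 11 to 26 N) (contact force between knob_near_left and washer_near_left between 11 and 26 N and contact force between knob_near_right and washer_near_right between 11 and 26 N and contact force between knob_far_left and washer_far_left between 11 and 26 N and contact force between knob_far_right and washer_far_right between 11 and 26 N), for 0.2 s.
At the end, for the whole second after the job is handed in: All four knobs stay firmly tight: each presses on its washer with 11 to 26 N (tightened with 0.17 to 0.27 N m above the free-running torque) (all of step 2); the robot touches nothing.
It fails at once if a knob is overtightened (clamp force above 32 N) (contact force between knob_near_left and washer_near_left above 32 N or contact force between knob_near_right and washer_near_right above 32 N or contact force between knob_far_left and washer_far_left above 32 N or contact force between knob_far_right and washer_far_right above 32 N).
It fails at once if a knob is tightened beyond a light bite (clamp force above 12 N) while another has not bitten yet ((contact force between knob_near_left and washer_near_left above 12 N or contact force between knob_near_right and washer_near_right above 12 N or contact force between knob_far_left and washer_far_left above 12 N or contact force between knob_far_right and washer_far_right above 12 N) and (contact force between knob_near_left and washer_near_left below 1 N or contact force between knob_near_right and washer_near_right below 1 N or contact force between knob_far_left and washer_far_left below 1 N or contact force between knob_far_right and washer_far_right below 1 N)).
It fails at once if first pass out of star order: two neighbouring knobs bite before either's diagonal partner ((contact force between knob_near_left and washer_near_left above 1.5 N and contact force between knob_near_right and washer_near_right above 1.5 N and contact force between knob_far_right and washer_far_right below 1 N and contact force between knob_far_left and washer_far_left below 1 N) or (contact force between knob_near_left and washer_near_left above 1.5 N and contact force between knob_far_left and washer_far_left above 1.5 N and contact force between knob_far_right and washer_far_right below 1 N and contact force between knob_near_right and washer_near_right below 1 N) or (contact force between knob_far_right and washer_far_right above 1.5 N and contact force between knob_near_right and washer_near_right above 1.5 N and contact force between knob_near_left and washer_near_left below 1 N and contact force between knob_far_left and washer_far_left below 1 N) or (contact force between knob_far_right and washer_far_right above 1.5 N and contact force between knob_far_left and washer_far_left above 1.5 N and contact force between knob_near_left and washer_near_left below 1 N and contact force between knob_near_right and washer_near_right below 1 N)).
It fails at once if second pass out of star order: two neighbouring knobs are tight before either's diagonal partner ((contact force between knob_near_left and washer_near_left above 12 N and contact force between knob_near_right and washer_near_right above 12 N and contact force between knob_far_right and washer_far_right below 10.5 N and contact force between knob_far_left and washer_far_left below 10.5 N) or (contact force between knob_near_left and washer_near_left above 12 N and contact force between knob_far_left and washer_far_left above 12 N and contact force between knob_far_right and washer_far_right below 10.5 N and contact force between knob_near_right and washer_near_right below 10.5 N) or (contact force between knob_far_right and washer_far_right above 12 N and contact force between knob_near_right and washer_near_right above 12 N and contact force between knob_near_left and washer_near_left below 10.5 N and contact force between knob_far_left and washer_far_left below 10.5 N) or (contact force between knob_far_right and washer_far_right above 12 N and contact force between knob_far_left and washer_far_left above 12 N and contact force between knob_near_left and washer_near_left below 10.5 N and contact force between knob_near_right and washer_near_right below 10.5 N)).
It fails at once if a bystander is moved more than 15 mm (distance of any of meter, spool, tip_tin, screwdriver from where it was at the start of the episode above 0.015 m).
It also fails if it takes over 72 s, if anything falls off the work surface, if the arm or the gripper's body presses on something with over 40 N, if the wrist force passes 120 N, or if a joint passes its speed limit or range.

## Working session

There is one attempt and no reset: what is moved stays moved. The work goes in short steps, each a Python script; the robot and the scene stay as the last script left them, time stands still between calls to the robot, and variables do not carry over. Pictures are saved under pics/ and viewed, and the job is handed in when it is done.

```bash
ls; mkdir -p pics
python3 - <<'E'
from workcell import *
import cv2
for c in ("top","side"):
    f=grab_frame(c); cv2.imwrite(f"pics/{c}0.png",f); print(c,calibration(c))
for n in ["test_box","knob_near_left","knob_near_right","knob_far_left","knob_far_right","meter","spool","tip_tin","screwdriver"]:
    for c in ("top","side"):
        print(n,c,[(round(d["p"],2),[round(float(v)) for v in d["location"]]) for d in landmark_of(c,n)][:4])
o=get_obs(); print(o)
E
```

```text
pics
top {'vertical_fov': 42.01799351676147, 'cx': 311.23498376688667, 'cy': 201.50330897251797, 'rvec': array([ 2.13748458, -2.13967327,  0.17278913]), 'tvec': array([4.32499364e-01, 5.38262015e+02, 1.30787901e+03])}
side {'vertical_fov': 43.47041923360495, 'cx': 320.6171635869029, 'cy': 203.077170119361, 'rvec': array([ 2.46136732, -0.08760092,  0.01607712]), 'tvec': array([-540.52985697,   62.63942408, 1175.8399009 ])}
test_box top [(0.93, [588, 70, -1])]
test_box side [(0.87, [592, 70, -4])]
knob_near_left top [(0.45, [544, 163, 66])]
knob_near_left side [(0.62, [546, 168, 68]), (0.38, [596, -340, 1])]
knob_near_right top [(0.65, [524, -7, 63]), (0.22, [413, 370, 1])]
knob_near_right side [(0.74, [634, -22, 68]), (0.7, [649, 286, -1]), (0.68, [525, -3, 67]), (0.44, [593, -342, 0])]
knob_far_left top [(0.46, [655, 151, 65]), (0.21, [633, -21, 66])]
knob_far_left side [(0.72, [652, 153, 70])]
knob_far_right top [(0.68, [633, -16, 66]), (0.65, [655, 155, 60]), (0.26, [546, 164, 67])]
knob_far_right side [(0.66, [635, -18, 68])]
meter top [(0.73, [414, 374, 2])]
meter side [(0.72, [4
[... 356 characters left out ...]
6577473e-06,
        1.27539782e+00, -1.46032584e-01]), 'joint_vel': array([-0.00062795, -0.00098474, -0.00080824,  0.00074389, -0.00062966,
       -0.00059539]), 'tau': array([-9.01880885e-04, -4.31127298e+01, -2.44484568e+01,  7.17768213e-02,
        4.83229430e-02,  6.18195918e-05]), 'eef_pos': array([202.88561077, 484.24403044, 226.75639462]), 'eef_rot': array([[-9.22316900e-01,  3.86434383e-01,  6.29993184e-05],
       [ 3.86434388e-01,  9.22316893e-01,  1.15485573e-04],
       [-1.34777396e-05,  1.30859398e-04, -9.99999991e-01]]), 'wrist_force': array([ 0.66145769, -0.20431482,  0.19108715]), 'ft_torque': array([ 0.03899998, -0.00022348,  0.01102859]), 'finger_gap': 0.9996503630957546}
```

View pics/top0.png

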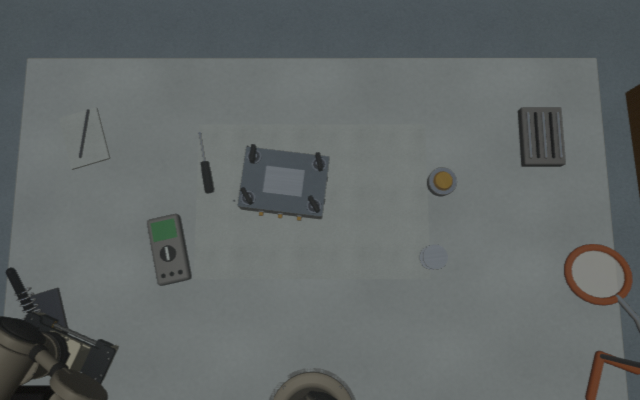

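View pics/side0.png

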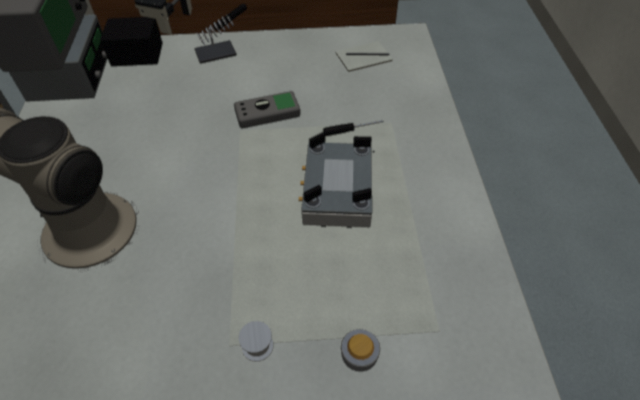

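The box sits at about (588, 70) with the four knobs as dark bars: top-view pixels ~(253,153), (319,160), (247,195), (313,203). The landmark estimates agree with that. Next I'll get the bar directions.

```bash
cat > vis.py <<'E'
import numpy as np, cv2
from workcell import *
def cam(c):
    k=calibration(c); f=200/np.tan(np.radians(k["vertical_fov"])/2)
    return np.array([[f,0,k["cx"]],[0,f,k["cy"]],[0,0,1]]),k["rvec"],k["tvec"]
def proj(c,P):
    K,r,t=cam(c); return cv2.projectPoints(np.asarray(P,float).reshape(-1,3),r,t,K,None)[0][:,0]
def bar_pts(x,y,a,z0=74,z1=104):
    R=np.array([[np.cos(a),-np.sin(a)],[np.sin(a),np.cos(a)]])
    return np.array([[*(np.array([x,y])+R@np.array([sx*22,sy*6])),z] for z in(z0,z1) for sx in(-1,1) for sy in(-1,1)])
E
python3 - <<'E'
from vis import *
from scipy.optimize import minimize
import pickle
names=["near_left","near_right","far_left","far_right"]
g={"near_left":(545,165),"near_right":(524.5,-5),"far_left":(653.5,152),"far_right":(634,-18)}
imgs={c:grab_frame(c) for c in("top","side")}
S=8
for c in imgs:
    K,_,_=cam(c)
    tiles=[]
    gray=cv2.cvtColor(imgs[c],cv2.COLOR_BGR2GRAY)
    for n in names:
        x,y=g[n]; u=proj(c,[[x,y,85]])[0]; u0=np.round(u).astype(int)-16
        t=imgs[c][u0[1]:u0[1]+32,u0[0]:u0[0]+32]
        tiles.append(cv2.resize(t,(256,256),interpolation=cv2.INTER_CUBIC))
        m=[d for d in trace(c,"knob_"+n)]
        print(c,n,[(round(d["p"],2),int(d["mask"].sum()),np.round(np.argwhere(d["mask"]).mean(0)[::-1],1) if d["mask"].any() else None) for d in m][:4], u)
    cv2.imwrite(f"pics/{c}_knobs.png",np.vstack([np.hstack(tiles[:2]),np.hstack(tiles[2:])]))
E
```

```text
top near_left [(0.44, 116, array([246.7, 195.7]))] [245.64029798 196.2714957 ]
top near_right [(0.65, 112, array([313.9, 204.3]))] [313.20398235 204.25736283]
top far_left [(0.52, 137, array([252.7, 153.5]))] [251.54611397 154.32781874]
top far_right [(0.45, 99, array([318.9, 161.3]))] [318.23950413 161.72956964]
side near_left [(0.77, 165, array([316.4, 141.9]))] [317.02646122 141.56655153]
side near_right [(0.51, 223, array([311.7, 194.4]))] [312.66380024 195.11627918]
side far_left [(0.58, 220, array([361.4, 142.7])), (0.43, 158, array([316.5, 140.8]))] [361.62509126 142.84560436]
side far_right [(0.78, 222, array([361.9, 195.9]))] [361.96259983 196.70523027]
```

View pics/top_knobs.png

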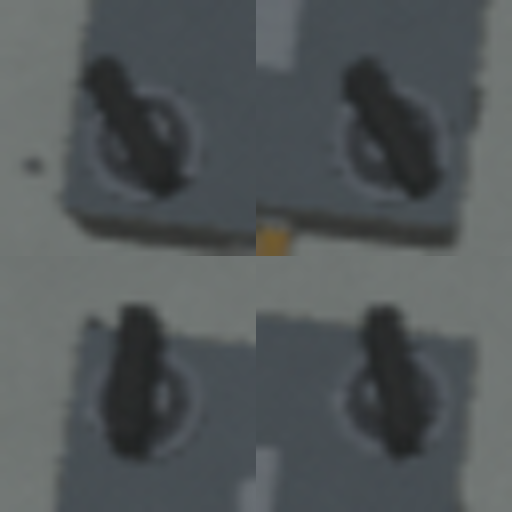

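View pics/side_knobs.png

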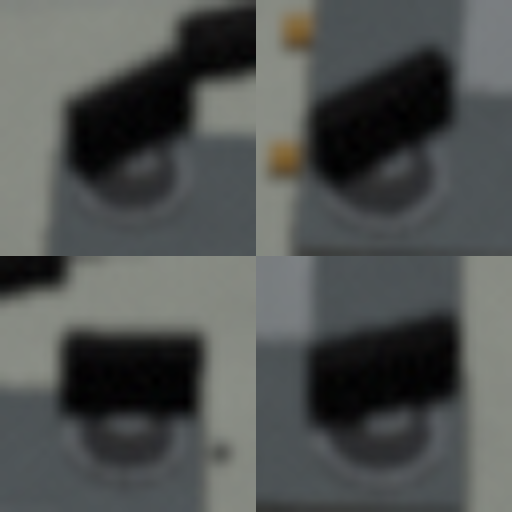

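The bars are clear in both views: the near pair is skewed about 30 deg and the far pair is nearly along x. I'll fit a box model to the dark pixels in both views.

```bash
cat > fit.py <<'E'
from vis import *
from scipy.optimize import minimize
names=["near_left","near_right","far_left","far_right"]
loc={"near_left":(-55,85),"near_right":(-55,-85),"far_left":(55,85),"far_right":(55,-85)}
S=8;W=40
def render(c,x,y,a,o):
    h=cv2.convexHull(((proj(c,bar_pts(x,y,a))-o+0.5)*S*16).astype(np.float32)).astype(np.int32)
    m=np.zeros((W*S,W*S),np.float32); cv2.fillConvexPoly(m,h,1.0,shift=4)
    return cv2.GaussianBlur(cv2.resize(m,(W,W),interpolation=cv2.INTER_AREA),(0,0),0.7)
def prep(imgs,pos):
    D={}
    for c in imgs:
        gr=cv2.cvtColor(imgs[c],cv2.COLOR_BGR2GRAY).astype(np.float32)
        for n in names:
            o=np.round(proj(c,[[*pos[n],88]])[0]).astype(int)-W//2
            D[c,n]=(o,gr[o[1]:o[1]+W,o[0]:o[0]+W])
    return D
def knobpos(b):
    cs,sn=np.cos(b[2]),np.sin(b[2])
    return {n:(b[0]+cs*lx-sn*ly,b[1]+sn*lx+cs*ly) for n,(lx,ly) in loc.items()}
def fit(imgs,pos,ang0,lo,hi,cams=("top","side")):
    D=prep(imgs,pos); out={}
    for n in names:
        def cost(p):
            s=0
            for c in cams:
                o,g=D[c,n]; l,h=lo[c],hi[c]
                d=np.clip((h-g)/(h-l),0,1)
                r=render(c,p[0],p[1],p[2],o)
                w=cv2.GaussianBlur(cv2.dilate(render(c,*pos[n],ang0[n],o),np.ones((7,7))),(0,0),1)
                s+=(w*(r-d)**2).sum()
            return s
        best=min((minimize(cost,[*pos[n],ang0[n]+da],method="Nelder-Mead",options=dict(initial_simplex=[[pos[n][0],pos[n][1],ang0[n]+da],[pos[n][0]+4,pos[n][1],ang0[n]+da],[pos[n][0],pos[n][1]+4,ang0[n]+da],[pos[n][0],pos[n][1],ang0[n]+da+.2]],xatol=.02,fatol=.01)) for da in(-.2,0,.2)),key=lambda r:r.fun)
        out[n]=(*best.x,best.fun)
    return out
E
python3 - <<'E'
from fit import *
import time
imgs={c:cv2.imread(f"pics/{c}0.png") for c in("top","side")}
pos=knobpos([589,73.5,-0.12])
D=prep(imgs,pos)
lo={};hi={}
for c in imgs:
    v=np.concatenate([D[c,n][1].ravel() for n in names]); lo[c]=np.percentile(v,3); hi[c]={'top':70,'side':70}[c]; print(c,np.percentile(v,[1,3,6,10,20,30,50]))
ang0={"near_left":0.55,"near_right":0.5,"far_left":0.0,"far_right":0.15}
lo={'top':38,'side':12};hi={'top':75,'side':65}
for cams in(("top","side"),("top",),("side",)):
    r=fit(imgs,pos,ang0,lo,hi,cams)
    for n in names: print(cams,n,np.round(r[n],3))
    A=[];
    from scipy.optimize import least_squares
    s=least_squares(lambda b:np.concatenate([np.subtract(knobpos(b)[n],r[n][:2]) for n in names]),[589,73,-.12])
    print(s.x,np.round(s.fun,1))
    if len(cams)==2:
        kp=knobpos(s.x)
        for c in imgs:
            b=cv2.resize(imgs[c][130:230,220:400],None,fx=4,fy=4,interpolation=cv2.INTER_CUBIC)
            for n in names:
                h=cv2.convexHull(((proj(c,bar_pts(*kp[n],r[n][2]))-[220,130]+.5)*4).astype(np.float32)).astype(int); cv2.polylines(b,[h],True,(0,255,255),1)
            cv2.imwrite(f"pics/{c}_fit.png",b)
E
```

```text
top [40. 43. 53. 63. 76. 76. 86.]
side [ 4.   6.  10.  19.  62.8 80.  84. ]Traceback (most recent call last):
  File "<stdin>", line 12, in <module>
  File "fit.py", line 33, in fit
    best=min((minimize(cost,[*pos[n],ang0[n]+da],method="Nelder-Mead",options=dict(initial_simplex=[[pos[n][0],pos[n][1],ang0[n]+da],[pos[n][0]+4,pos[n][1],ang0[n]+da],[pos[n][0],pos[n][1]+4,ang0[n]+da],[pos[n][0],pos[n][1],ang0[n]+da+.2]],xatol=.02,fatol=.01)) for da in(-.2,0,.2)),key=lambda r:r.fun)
  File "fit.py", line 33, in <genexpr>
    best=min((minimize(cost,[*pos[n],ang0[n]+da],method="Nelder-Mead",options=dict(initial_simplex=[[pos[n][0],pos[n][1],ang0[n]+da],[pos[n][0]+4,pos[n][1],ang0[n]+da],[pos[n][0],pos[n][1]+4,ang0[n]+da],[pos[n][0],pos[n][1],ang0[n]+da+.2]],xatol=.02,fatol=.01)) for da in(-.2,0,.2)),key=lambda r:r.fun)
              ~~~~~~~~^^^^^^^^^^^^^^^^^^^^^^^^^^^^^^^^^^^^^^^^^^^^^^^^^^^^^^^^^^^^^^^^^^^^^^^^^^^^^^^^^^^^^^^^^^^^^^^^^^^^^^^^^^^^^^^^^^^^^^^^^^^^^^^^^^^^^^^^^^^^^^^^^^^^^^^^^^^^^^^^^^^^^^^^^^^^^^^^^^^^^^^^^^^^^^^^^^^^^^^^^^^^^^^^^^^^^^^^^^^^^^^^^^^^^^^^^^^^^^^
    res = _minimize_neldermead(fun, x0, args, callback, bounds=bounds,
                               **options)
    fxr = func(xr)
    fx = function(np.copy(x), *(wrapper_args + args))
  File "fit.py", line 30, in cost
    w=cv2.GaussianBlur(cv2.dilate(render(c,*pos[n],ang0[n],o),np.ones((7,7))),(0,0),1)
                                  ~~~~~~^^^^^^^^^^^^^^^^^^^^^
  File "fit.py", line 7, in render
    h=cv2.convexHull(((proj(c,bar_pts(x,y,a))-o+0.5)*S*16).astype(np.float32)).astype(np.int32)
                       ~~~~^^^^^^^^^^^^^^^^^^
  File "vis.py", line 7, in proj
    K,r,t=cam(c); return cv2.projectPoints(np.asarray(P,float).reshape(-1,3),r,t,K,None)[0][:,0]
          ~~~^^^
  File "vis.py", line 4, in cam
    k=calibration(c); f=200/np.tan(np.radians(k["vertical_fov"])/2)
ValueError: time passes only in moves, steps and waits
```

```bash
sed -i 's/^def cam/import functools\n@functools.lru_cache(None)\ndef cam/' vis.py
sed -i 's/^                w=cv2.*$/                w=Wt[c]/; s/^        def cost(p):/        Wt={c:cv2.GaussianBlur(cv2.dilate(render(c,*pos[n],ang0[n],D[c,n][0]),np.ones((7,7))),(0,0),1) for c in cams}\n        def cost(p):/' fit.py
python3 - <<'E'
from fit import *
import time
imgs={c:cv2.imread(f"pics/{c}0.png") for c in("top","side")}
pos=knobpos([589,73.5,-0.12])
ang0={"near_left":0.55,"near_right":0.5,"far_left":0.0,"far_right":0.15}
lo={'top':42,'side':8};hi={'top':74,'side':75}
from scipy.optimize import least_squares
for cams in(("top","side"),("top",),("side",)):
    r=fit(imgs,pos,ang0,lo,hi,cams)
    for n in names: print(cams,n,np.round(r[n],3))
    s=least_squares(lambda b:np.concatenate([np.subtract(knobpos(b)[n],r[n][:2]) for n in names]),[589,73,-.12])
    print(s.x,np.round(s.fun,1))
    if len(cams)==2:
        kp=knobpos(s.x)
        for c in imgs:
            b=cv2.resize(imgs[c][130:230,220:400],None,fx=4,fy=4,interpolation=cv2.INTER_CUBIC)
            for n in names:
                h=cv2.convexHull(((proj(c,bar_pts(*kp[n],r[n][2]))-[220,130]+.5)*4).astype(np.float32)).astype(int); cv2.polylines(b,[h],True,(0,255,255),1)
            cv2.imwrite(f"pics/{c}_fit.png",b)
print(get_obs()["time"])
E
```

```text
('top', 'side') near_left [546.38  163.796   0.591  58.801]
('top', 'side') near_right [524.272  -5.01    0.588  41.882]
('top', 'side') far_left [ 6.53335e+02  1.49399e+02 -7.70000e-02  4.35920e+01]
('top', 'side') far_right [ 6.32202e+02 -1.86240e+01  2.48000e-01  4.41910e+01]
[ 5.89047417e+02  7.23900038e+01 -1.28247758e-01] [-1.  -0.1 -0.6  0.1  1.1  0.3  0.5 -0.3]
('top',) near_left [5.46015e+02 1.62984e+02 5.32000e-01 1.19940e+01]
('top',) near_right [525.239  -5.421   0.532  11.545]
('top',) far_left [ 6.53820e+02  1.49336e+02 -7.30000e-02  9.16300e+00]
('top',) far_right [ 6.32875e+02 -1.93230e+01  2.04000e-01  1.14710e+01]
[ 5.89487190e+02  7.18941512e+01 -1.24334099e-01] [-0.6  0.1 -0.9 -0.2  0.8  0.1  0.6  0.1]
('side',) near_left [546.941 166.372   0.747  38.685]
('side',) near_right [523.944  -3.683   0.708  23.152]
('side',) far_left [ 6.52829e+02  1.48891e+02 -1.49000e-01  3.31680e+01]
('side',) far_right [ 6.32353e+02 -1.75520e+01  3.95000e-01  2.74160e+01]
[ 5.89016827e+02  7.35069942e+01 -1.33384950e-01] [-1.1 -1.3 -0.7  0.3  2.   1.5 -0.1 -0.5]
1.5
```

View pics/top_fit.png

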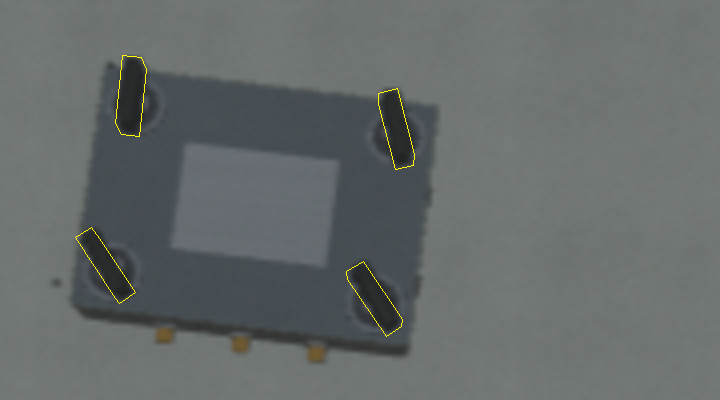

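View pics/side_fit.png

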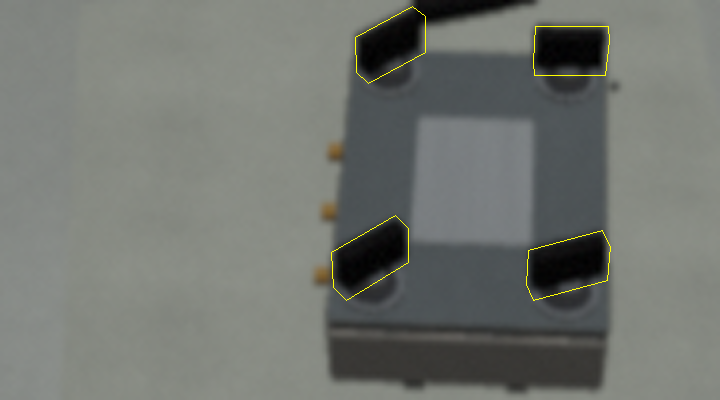

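The model overlays both views well. Angles are NL 0.56, NR 0.56, FL -0.075, FR 0.225, with the box at (589.2, 72.2, yaw -0.127). I'll grasp near_left and record the feel and the timing.

```bash
cat > rob.py <<'E'
from workcell import *
import numpy as np
B=(589.2,72.2,-0.127)
loc={"NL":(-55,85),"NR":(-55,-85),"FL":(55,85),"FR":(55,-85)}
cs,sn=np.cos(B[2]),np.sin(B[2])
KP={n:np.array([B[0]+cs*x-sn*y,B[1]+sn*x+cs*y]) for n,(x,y) in loc.items()}
A0={"NL":.56,"NR":.56,"FL":-.075,"FR":.225}
def R(a): return np.array([[-np.cos(a),-np.sin(a),0],[-np.sin(a),np.cos(a),0],[0,0,-1]])
def yaw(o): return np.arctan2(-o["eef_rot"][0,1],o["eef_rot"][1,1])
def rep(tag=""):
    o=get_obs(); print(tag,"t%.2f"%o["time"],"p",np.round(o["eef_pos"],1),"a%.3f"%yaw(o),"F",np.round(o["wrist_force"],1),"M",np.round(o["ft_torque"],3),"tau6 %.3f"%o["tau"][5],"gap %.3f"%o["finger_gap"]); return o
def turn(d):
    "clockwise by d rad"
    q=np.array(get_obs()["joint_pos"]); q[5]+=d; movej(q)
E
python3 - <<'E'
from rob import *
p=KP["NL"]; print(p)
o=get_obs()
move_gripper(0.55,60)
rep("g")
move_to([*p,150],R(A0["NL"])); rep("above")
line_to([*p,71],feed=150); rep("down")
move_gripper(0.0,60); rep("grip")
sleep(.1); rep()
E
```

```text
[545.40895629 163.48167664]
g t2.33 p [202.9 484.3 226.7] a-0.397 F [-0.2  0.2  0.5] M [0.039 0.043 0.021] tau6 -0.000 gap 0.546
above t4.07 p [545.2 164.2 150.2] a0.560 F [-0.8  0.9 -0.5] M [0.081 0.029 0.014] tau6 -0.012 gap 0.551
down t4.74 p [545.9 163.9  71.7] a0.561 F [-0.2  1.2  0.9] M [0.075 0.008 0.01 ] tau6 0.003 gap 0.549
grip t5.47 p [545.2 164.   71.2] a0.560 F [-1.9  3.9  2.5] M [ 0.73   0.419 -0.055] tau6 -0.035 gap 0.144
 t5.57 p [545.2 163.9  71.2] a0.560 F [-3.1  4.4  3.9] M [ 0.834  0.545 -0.04 ] tau6 -0.033 gap 0.145
```

Run:
```python
from rob import *
for i in range(3):
    turn(.1); rep("turn"); sleep(.1); rep("  ")
```

```text
turn t5.82 p [545.2 164.   71.2] a0.463 F [-1.9  2.9  3.1] M [0.566 0.39  0.128] tau6 0.445 gap 0.141
   t5.92 p [545.2 164.   71.2] a0.463 F [-2.   2.3  2.6] M [0.624 0.334 0.087] tau6 0.175 gap 0.146
turn t6.17 p [545.2 164.   71.2] a0.366 F [-2.   2.3  2.4] M [0.591 0.33  0.138] tau6 0.456 gap 0.147
   t6.27 p [545.2 164.   71.2] a0.366 F [-2.   3.   2.6] M [0.593 0.373 0.2  ] tau6 0.199 gap 0.145
turn t6.52 p [545.2 164.   71.2] a0.270 F [-2.2  2.8  2.5] M [0.634 0.395 0.115] tau6 0.461 gap 0.145
   t6.62 p [545.2 164.   71.2] a0.269 F [-1.1  3.   2.3] M [0.64  0.399 0.224] tau6 0.207 gap 0.145
```

Joint-6 torque repeats well: about 0.455 at the end of a step and about 0.20 settled. I'll keep making equal steps.

```bash
cat >> rob.py <<'E'
def step(d=.1):
    turn(d); a=get_obs(); ms=[]; 
    for _ in range(3):
        sleep(.04); b=get_obs(); ms.append(b["ft_torque"][2])
    print("t%.2f a%.3f  end %.3f rest %.3f  Mend %.3f Mrest %.3f |Fxy| %.1f %.1f gap %.3f"%(b["time"],yaw(b),a["tau"][5],b["tau"][5],a["ft_torque"][2],np.mean(ms),b["wrist_force"][0],b["wrist_force"][1],b["finger_gap"]))
    return a["tau"][5],b["tau"][5],np.mean(ms)
E
python3 - <<'E'
from rob import *
for i in range(3): step()
E
```

```text
t6.99 a0.172  end 0.463 rest 0.192  Mend 0.102 Mrest 0.230 |Fxy| -2.3 3.9 gap 0.142
t7.37 a0.075  end 0.481 rest 0.209  Mend 0.097 Mrest 0.190 |Fxy| -2.1 3.9 gap 0.145
t7.74 a-0.022  end 0.506 rest 0.233  Mend 0.186 Mrest 0.218 |Fxy| -2.4 2.7 gap 0.146
```

Run:
```python
from rob import *
step()
```

```text
t8.12 a-0.119  end 0.528 rest 0.252  Mend 0.218 Mrest 0.258 |Fxy| -1.6 3.3 gap 0.146
```

near_left reads about +0.07 N m above free after the bite started near yaw 0.1, so I'm stopping there. Next is the diagonal, far_right.

```bash
cat >> rob.py <<'E'
def release(op=.5,z=125):
    move_gripper(op); p=get_obs()["eef_pos"]; line_to([p[0],p[1],z],feed=250)
def grasp(n,a):
    p=KP[n]; move_to([*p,125],R(a)); line_to([*p,71],feed=150); move_gripper(0.0,60); rep("grip "+n)
E
python3 - <<'E'
from rob import *
release(); rep("rel")
grasp("FR",A0["FR"])
for i in range(4): step()
E
```

```text
rel t9.21 p [545.9 164.1 126.2] a-0.122 F [ 0.1 -0.8 -0.9] M [-0.034 -0.057 -0.008] tau6 -0.000 gap 0.503
grip FR t11.21 p [633.  -18.4  71.5] a0.225 F [-0.9  5.1  5.6] M [ 1.007  0.265 -0.013] tau6 -0.033 gap 0.145
t11.58 a0.127  end 0.440 rest 0.154  Mend 0.097 Mrest 0.114 |Fxy| -0.8 3.4 gap 0.140
t11.96 a0.030  end 0.455 rest 0.180  Mend 0.141 Mrest 0.179 |Fxy| -0.5 3.3 gap 0.142
t12.33 a-0.067  end 0.463 rest 0.190  Mend 0.171 Mrest 0.163 |Fxy| -0.6 3.2 gap 0.140
t12.71 a-0.164  end 0.466 rest 0.193  Mend 0.118 Mrest 0.211 |Fxy| -0.5 4.4 gap 0.141
```

Run:
```python
from rob import *
for i in range(6):
    if step()[0]>.492: break
```

```text
t13.08 a-0.261  end 0.468 rest 0.195  Mend 0.136 Mrest 0.198 |Fxy| 0.8 4.9 gap 0.140
t13.46 a-0.358  end 0.468 rest 0.195  Mend 0.125 Mrest 0.182 |Fxy| 0.5 4.5 gap 0.141
t13.83 a-0.455  end 0.478 rest 0.205  Mend 0.122 Mrest 0.207 |Fxy| -0.2 5.0 gap 0.142
t14.21 a-0.553  end 0.491 rest 0.219  Mend 0.179 Mrest 0.241 |Fxy| -0.7 5.6 gap 0.140
t14.58 a-0.651  end 0.453 rest 0.252  Mend 0.166 Mrest 0.242 |Fxy| -0.5 4.8 gap 0.146
t14.96 a-0.749  end 0.435 rest 0.235  Mend 0.195 Mrest 0.234 |Fxy| 0.9 5.2 gap 0.144
```

far_right is past its bite, but the last two end readings dropped, which may mean the bar slipped in the pads. Before going further I'll release and check the bar angles by camera.

```bash
cat > chk.py <<'E'
from fit import *
import sys,json
from scipy.optimize import least_squares
def check(tag,ang0,cams=("top","side")):
    imgs={c:grab_frame(c) for c in("top","side")}
    for c in imgs: 
        cv2.imwrite(f"pics/{c}_{tag}.png",cv2.resize(imgs[c][100:260,200:456],None,fx=3,fy=3,interpolation=cv2.INTER_CUBIC))
        cv2.imwrite(f"pics/raw_{c}_{tag}.png",imgs[c])
    pos=knobpos([589.2,72.2,-0.127]); lo={'top':42,'side':8};hi={'top':74,'side':75}
    for cm in (("top",),("side",)):
        r=fit(imgs,pos,ang0,lo,hi,cm)
        for n in names: print(cm,n,np.round(r[n],3))
E
python3 - <<'E'
from rob import *
from chk import check
release(); rep("rel")
move_to([524,0,125],R(.56)); rep()
check("c1",{"near_left":-.1,"near_right":.56,"far_left":-.075,"far_right":-.7})
E
```

```text
rel t16.05 p [633.8 -18.  126.4] a-0.751 F [-0.5 -0.5 -0.7] M [-0.035 -0.033  0.021] tau6 0.001 gap 0.496
 t17.24 p [524.   -0.  124.5] a0.559 F [-1.2  0.3  0.3] M [ 0.111  0.055 -0.003] tau6 -0.031 gap 0.497
('top',) near_left [ 5.45891e+02  1.62730e+02 -3.60000e-02  1.02080e+01]
('top',) near_right [527.215  -3.591   1.624  68.178]
('top',) far_left [ 6.53651e+02  1.49233e+02 -6.40000e-02  1.06290e+01]
('top',) far_right [ 6.15355e+02 -6.89870e+01 -1.78000e-01  0.00000e+00]
('side',) near_left [539.098 203.2    -3.093   8.611]
('side',) near_right [523.968  -2.616   0.781  50.227]
('side',) far_left [ 6.52839e+02  1.49176e+02 -1.45000e-01  3.67360e+01]
('side',) far_right [632.815 -17.008  -0.896  26.847]
```

View pics/top_c1.png

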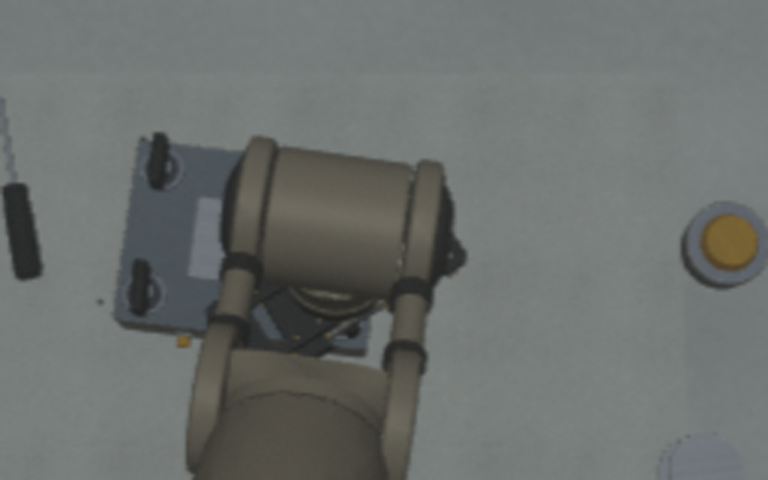

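View pics/side_c1.png

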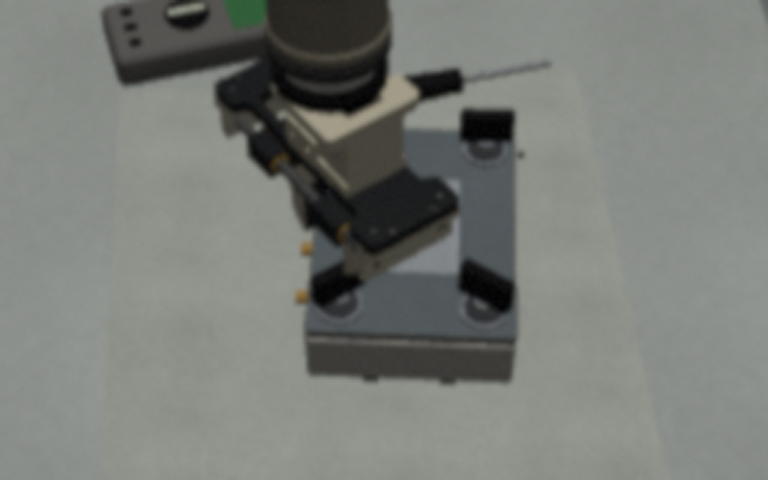

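near_left's bar sits at about -0.04, with the gripper left at -0.12, so there is some wind-up lag. far_right is hidden from the top camera. I'll go to far_left (either knob of the remaining pair may come next) and look at far_right from there.

Run:
```python
from rob import *
from chk import check
p=KP["FL"]; move_to([*p,125],R(A0["FL"])); rep()
check("c2",{"near_left":-.05,"near_right":.56,"far_left":-.075,"far_right":-.65})
```

```text
t18.20 p [654.1 149.  124.5] a-0.074 F [-0.8 -1.  -0.2] M [-0.024  0.026  0.009] tau6 0.071 gap 0.503
('top',) near_left [4.65705e+02 1.97556e+02 4.12000e+00 3.00000e-03]
('top',) near_right [ 5.24939e+02 -5.39600e+00  5.11000e-01  9.49500e+00]
('top',) far_left [688.148 161.705   2.13   29.409]
('top',) far_right [633.183 -18.789  -0.673  12.435]
('side',) near_left [ 5.45181e+02  1.65205e+02 -2.00000e-02  4.16320e+01]
('side',) near_right [523.809  -3.713   0.743  24.326]
('side',) far_left [ 6.53550e+02  1.52403e+02 -1.45000e-01  4.16930e+01]
('side',) far_right [632.553 -17.4    -0.865  25.278]
```

View pics/top_c2.png

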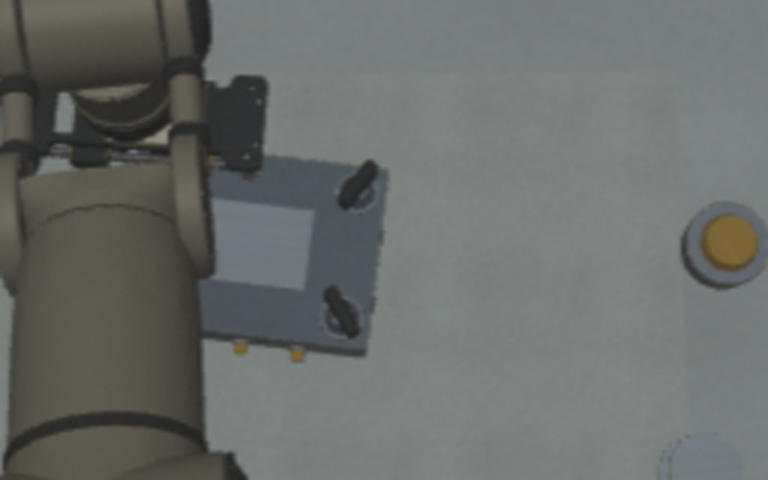

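far_right's bar is at -0.673 against a gripper yaw of -0.75. That is the same ~0.08 lag as near_left, so there was no gross slip. On to far_left.

Run:
```python
from rob import *
p=KP["FL"]; line_to([*p,71],feed=150); move_gripper(0.0,60); rep("grip FL")
L=[]
for i in range(9):
    e,r,m=step(); L.append((e,r))
    if i>2 and (e>.48 or r>.215 or e<L[-2][0]-.006): break
```

```text
grip FL t19.48 p [654.8 150.5  71.6] a-0.075 F [0.4 4.1 3.3] M [ 1.038 -0.027 -0.071] tau6 -0.028 gap 0.143
t19.85 a-0.172  end 0.437 rest 0.151  Mend 0.124 Mrest 0.134 |Fxy| 0.4 2.9 gap 0.141
t20.23 a-0.270  end 0.451 rest 0.176  Mend 0.144 Mrest 0.199 |Fxy| 0.3 3.3 gap 0.141
t20.60 a-0.367  end 0.458 rest 0.185  Mend 0.200 Mrest 0.184 |Fxy| -0.1 2.2 gap 0.142
t20.98 a-0.464  end 0.461 rest 0.189  Mend 0.167 Mrest 0.191 |Fxy| 1.6 2.1 gap 0.140
t21.35 a-0.561  end 0.462 rest 0.189  Mend 0.076 Mrest 0.200 |Fxy| -0.3 2.3 gap 0.142
t21.73 a-0.658  end 0.463 rest 0.190  Mend 0.100 Mrest 0.195 |Fxy| -0.5 2.6 gap 0.139
t22.10 a-0.755  end 0.462 rest 0.190  Mend 0.112 Mrest 0.185 |Fxy| 0.5 2.3 gap 0.143
t22.48 a-0.852  end 0.463 rest 0.191  Mend 0.098 Mrest 0.175 |Fxy| -0.7 1.3 gap 0.142
t22.85 a-0.949  end 0.470 rest 0.197  Mend 0.090 Mrest 0.206 |Fxy| 0.4 2.0 gap 0.143
```

Run:
```python
from rob import *
step(); step(.05); sleep(.15); rep()
```

```text
t23.23 a-1.047  end 0.486 rest 0.213  Mend 0.149 Mrest 0.243 |Fxy| -0.6 1.1 gap 0.140
t23.60 a-1.095  end 0.339 rest 0.252  Mend 0.149 Mrest 0.246 |Fxy| 0.2 2.5 gap 0.141
 t23.75 p [654.7 150.3  71.6] a-1.096 F [-0.7  1.8  2.2] M [0.277 0.1   0.253] tau6 0.251 gap 0.143
```

far_left reads about +0.06 N m. Now near_right.

Run:
```python
from rob import *
release(); 
grasp("NR",A0["NR"])
L=[]
for i in range(9):
    e,r,m=step(); L.append((e,r))
    if i>2 and (e>L[-2][0]+.004): break
```

```text
grip NR t27.71 p [524.   -5.   71.4] a0.560 F [-1.5  2.3  5.5] M [ 0.459  0.238 -0.065] tau6 -0.036 gap 0.140
t28.08 a0.462  end 0.442 rest 0.157  Mend 0.057 Mrest 0.134 |Fxy| -1.3 1.4 gap 0.141
t28.46 a0.365  end 0.457 rest 0.182  Mend 0.108 Mrest 0.175 |Fxy| -2.8 1.6 gap 0.145
t28.83 a0.268  end 0.464 rest 0.191  Mend 0.094 Mrest 0.218 |Fxy| -0.6 2.3 gap 0.144
t29.21 a0.171  end 0.466 rest 0.194  Mend 0.123 Mrest 0.219 |Fxy| -0.3 2.4 gap 0.143
t29.58 a0.074  end 0.467 rest 0.195  Mend 0.088 Mrest 0.208 |Fxy| -0.7 2.1 gap 0.142
t29.96 a-0.023  end 0.468 rest 0.195  Mend 0.168 Mrest 0.189 |Fxy| -1.0 3.3 gap 0.143
t30.33 a-0.120  end 0.468 rest 0.195  Mend 0.085 Mrest 0.183 |Fxy| -0.5 3.6 gap 0.143
t30.71 a-0.218  end 0.479 rest 0.206  Mend 0.093 Mrest 0.190 |Fxy| -1.2 3.5 gap 0.143
```

Run:
```python
from rob import *
from chk import check
step(); turn(.03); sleep(.25); rep("NR")
release()
grasp("FR",-.70)
turn(-.2); sleep(.3); rep("FR backed")
```

```text
t31.08 a-0.315  end 0.498 rest 0.225  Mend 0.177 Mrest 0.215 |Fxy| -0.7 2.9 gap 0.143
NR t31.58 p [523.9  -4.5  71.4] a-0.344 F [-1.   4.3  3.3] M [0.801 0.064 0.23 ] tau6 0.268 gap 0.146
grip FR t34.37 p [633.8 -18.5  71.6] a-0.700 F [3.8 4.1 0.4] M [ 0.77  -0.591 -0.036] tau6 -0.006 gap 0.143
FR backed t34.98 p [633.9 -18.3  71.6] a-0.501 F [2.5 3.3 0.4] M [ 0.59  -0.395 -0.136] tau6 -0.094 gap 0.142
```

All four have bitten lightly; I eased far_right back a little to stay clear of the upper limit. For the second pass I'll take far_right first, going to a wrist yaw of about -0.99.

Run:
```python
from rob import *
for i in range(5): step()
```

```text
t35.35 a-0.599  end 0.441 rest 0.152  Mend 0.079 Mrest 0.138 |Fxy| 1.1 2.7 gap 0.141
t35.73 a-0.696  end 0.488 rest 0.218  Mend 0.171 Mrest 0.229 |Fxy| 2.3 2.6 gap 0.144
t36.10 a-0.793  end 0.538 rest 0.257  Mend 0.227 Mrest 0.258 |Fxy| 2.0 2.2 gap 0.144
t36.48 a-0.891  end 0.572 rest 0.284  Mend 0.206 Mrest 0.271 |Fxy| 0.8 3.2 gap 0.145
t36.85 a-0.988  end 0.606 rest 0.308  Mend 0.245 Mrest 0.331 |Fxy| 2.8 3.6 gap 0.146
```

Run:
```python
from rob import *
step(.08); sleep(.15); rep("FR")
release(); 
grasp("NL",-.119)
for i in range(3): step()
```

```text
t37.23 a-1.065  end 0.583 rest 0.343  Mend 0.338 Mrest 0.357 |Fxy| 2.0 3.6 gap 0.142
FR t37.38 p [633.8 -18.4  71.6] a-1.067 F [ 1.2  3.6 -4.2] M [ 0.335 -0.038  0.392] tau6 0.344 gap 0.143
grip NL t40.47 p [545.7 164.   71.4] a-0.119 F [-0.5  3.2  1.1] M [ 0.583  0.101 -0.005] tau6 0.005 gap 0.146
t40.84 a-0.217  end 0.472 rest 0.182  Mend 0.131 Mrest 0.164 |Fxy| -0.8 2.5 gap 0.145
t41.22 a-0.314  end 0.513 rest 0.229  Mend 0.175 Mrest 0.206 |Fxy| -0.7 1.9 gap 0.145
t41.59 a-0.411  end 0.556 rest 0.265  Mend 0.225 Mrest 0.273 |Fxy| -0.2 2.3 gap 0.144
```

Run:
```python
from rob import *
step(); step(.06); sleep(.15); rep("NL"); sleep(.05); rep()
```

```text
t41.97 a-0.508  end 0.598 rest 0.295  Mend 0.258 Mrest 0.350 |Fxy| -1.1 1.2 gap 0.148
t42.34 a-0.566  end 0.517 rest 0.346  Mend 0.365 Mrest 0.355 |Fxy| -1.3 1.8 gap 0.145
NL t42.49 p [545.6 164.   71.5] a-0.567 F [-0.1  1.2 -2.5] M [0.05  0.204 0.361] tau6 0.348 gap 0.146
 t42.54 p [545.7 164.   71.5] a-0.567 F [0.9 2.  0.4] M [ 0.021 -0.002  0.381] tau6 0.351 gap 0.149
```

Run:
```python
from rob import *
from chk import check
release(); 
move_to([*KP["NR"],125],R(-.344)); rep()
check("c3",{"near_left":-.45,"near_right":-.3,"far_left":-1.02,"far_right":-1.})
```

```text
t44.35 p [523.6  -4.6 124.3] a-0.346 F [-0.4  0.4 -0.8] M [0.034 0.03  0.027] tau6 -0.074 gap 0.502
('top',) near_left [ 5.45539e+02  1.62603e+02 -4.34000e-01  1.14510e+01]
('top',) near_right [527.772  -8.618  -1.488  53.923]
('top',) far_left [654.302 149.266  -1.06   14.205]
('top',) far_right [ 574.324 -113.304    5.489    0.   ]
('side',) near_left [579.482 167.862  -2.083 105.261]
('side',) near_right [528.136   8.329  -1.14   77.792]
('side',) far_left [653.557 149.821  -1.264  24.126]
('side',) far_right [632.681 -16.99   -1.143  22.918]
```

The camera shows near_left advanced by 0.40 rad since its light bite, which adds 0.15 N m for a total of about 0.2–0.24. That is on target. near_right gets the same treatment.

Run:
```python
from rob import *
p=KP["NR"]; line_to([*p,71],feed=150); move_gripper(0.0,60); rep("grip NR")
for i in range(4): step()
step(.06); sleep(.15); rep("NR")
```

```text
grip NR t45.62 p [524.4  -4.7  71.5] a-0.344 F [1.5 4.6 4.1] M [ 0.94  -0.196 -0.038] tau6 -0.027 gap 0.145
t46.00 a-0.442  end 0.444 rest 0.160  Mend 0.042 Mrest 0.137 |Fxy| 1.1 3.8 gap 0.142
t46.38 a-0.539  end 0.478 rest 0.201  Mend 0.189 Mrest 0.178 |Fxy| 0.2 3.1 gap 0.145
t46.75 a-0.636  end 0.511 rest 0.230  Mend 0.214 Mrest 0.258 |Fxy| 0.5 4.0 gap 0.143
t47.12 a-0.733  end 0.555 rest 0.265  Mend 0.181 Mrest 0.257 |Fxy| 0.9 3.9 gap 0.147
t47.50 a-0.792  end 0.494 rest 0.333  Mend 0.336 Mrest 0.357 |Fxy| 0.8 4.7 gap 0.147
NR t47.65 p [524.4  -4.5  71.5] a-0.793 F [ 0.5  5.4 -3.2] M [0.501 0.038 0.321] tau6 0.338 gap 0.148
```

Run:
```python
from rob import *
from chk import check
turn(.045); sleep(.2); rep("NR")
release(); 
move_to([*KP["FL"],125],R(-1.08)); rep()
check("c4",{"near_left":-.45,"near_right":-.72,"far_left":-1.06,"far_right":-1.})
p=KP["FL"]; line_to([*p,71],feed=150); move_gripper(0.0,60); rep("grip FL")
for i in range(3): step()
```

```text
NR t48.10 p [524.4  -4.5  71.5] a-0.837 F [0.2 4.8 1.6] M [ 0.461 -0.205  0.3  ] tau6 0.363 gap 0.146
 t50.02 p [653.5 148.7 123.7] a-1.079 F [-0.1 -0.3 -0.9] M [-0.034  0.032  0.019] tau6 0.044 gap 0.503
('top',) near_left [5.70110e+02 1.10193e+02 1.62000e+00 9.40000e-02]
('top',) near_right [525.025  -5.564  -0.684   8.863]
('top',) far_left [690.017 151.294   1.428   7.697]
('top',) far_right [633.225 -18.898  -0.949  11.345]
('side',) near_left [544.146 163.885  -0.766  39.05 ]
('side',) near_right [523.67   -3.732  -0.9    23.368]
('side',) far_left [653.66  150.249  -1.264  23.416]
('side',) far_right [632.563 -17.286  -1.117  21.784]
grip FL t51.29 p [655.  149.7  71.5] a-1.080 F [0.5 0.  2.5] M [ 0.114 -0.176 -0.017] tau6 -0.007 gap 0.141
t51.67 a-1.178  end 0.461 rest 0.175  Mend 0.068 Mrest 0.161 |Fxy| 0.7 0.6 gap 0.143
t52.04 a-1.275  end 0.497 rest 0.218  Mend 0.159 Mrest 0.194 |Fxy| -0.4 -0.1 gap 0.141
t52.42 a-1.372  end 0.531 rest 0.249  Mend 0.139 Mrest 0.269 |Fxy| 0.4 0.8 gap 0.145
```

Run:
```python
from rob import *
from chk import check
step(); step(.08); sleep(.15); rep("FL")
move_gripper(.5); p=get_obs()["eef_pos"]; line_to([p[0],p[1],150],feed=250)
o=get_obs(); move_to([430,260,226],R(-.4)); rep("away")
check("c5",{"near_left":-.45,"near_right":-.7,"far_left":-1.45,"far_right":-.95})
rep()
```

```text
t52.79 a-1.469  end 0.563 rest 0.268  Mend 0.295 Mrest 0.274 |Fxy| 0.2 0.4 gap 0.140
t53.17 a-1.547  end 0.546 rest 0.310  Mend 0.289 Mrest 0.324 |Fxy| -0.7 -1.0 gap 0.143
FL t53.32 p [654.7 149.7  71.5] a-1.548 F [-1.1 -0.2  1. ] M [-0.13   0.427  0.329] tau6 0.312 gap 0.146
away t55.53 p [430.5 259.7 225.2] a-0.402 F [ 0.1 -0.4  0.1] M [0.002 0.001 0.009] tau6 -0.035 gap 0.502
('top',) near_left [ 5.45603e+02  1.62670e+02 -4.40000e-01  1.14950e+01]
('top',) near_right [525.067  -5.508  -0.702   9.027]
('top',) far_left [654.517 148.776  -1.476  12.542]
('top',) far_right [633.472 -18.962  -0.955  10.466]
('side',) near_left [543.975 163.558  -0.79   38.345]
('side',) near_right [523.757  -3.693  -0.898  22.047]
('side',) far_left [653.325 148.056  -1.597  15.818]
('side',) far_right [632.55  -17.261  -1.122  20.327]
 t55.63 p [430.8 259.5 225.2] a-0.402 F [0.2 0.1 0.2] M [ 0.011 -0.027  0.007] tau6 0.009 gap 0.501
```

View pics/top_c5.png

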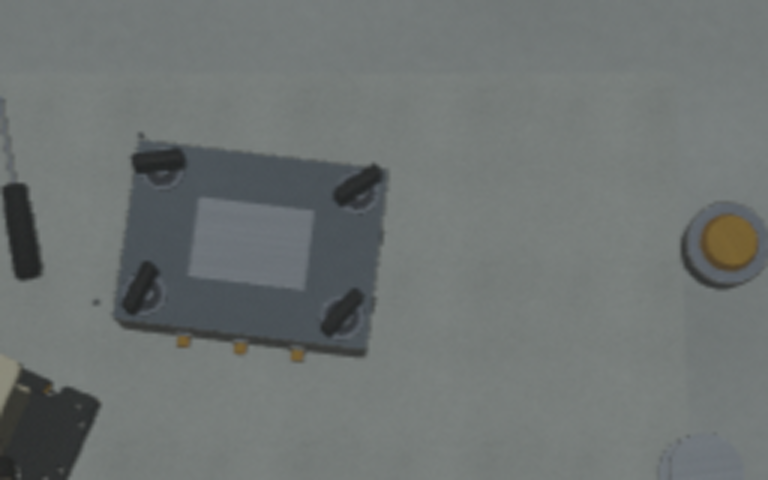

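Run:
```python
from rob import *
for n in ["meter","screwdriver","spool","tip_tin"]:
    print(n,[(round(d["p"],2),[round(float(v)) for v in d["location"]]) for d in landmark_of("side",n)][:1])
hand_in(); print("done")
```

```text
meter [(0.97, [416, 374, -2])]
screwdriver [(0.81, [650, 285, 0])]
spool [(0.66, [393, -318, 0])]
tip_tin [(0.83, [593, -341, 1])]
the job is handed in; nothing more can be done
done
```

I tightened all four knobs in two star-order passes and handed the job in at about 56 s, with the arm clear of everything. `hand_in` gave no verdict, so whether the clamp forces are in range rests on my estimates below.

- **First pass:** near_left, far_right, far_left, near_right, each turned to a light bite. far_right may have gone slightly past a light bite, so I eased it back before the second pass.
- **Second pass:** far_right, near_left, near_right, far_left, each turned 0.64–0.69 rad of gripper yaw beyond its bite point.
- **Knob angles:** the last camera check shows the bars about 0.58–0.62 rad past their estimated bite points. That corresponds to roughly 0.22–0.24 N m above free, inside the firm range.
- **Torque readings disagreed somewhat:** the torque readings gave about 0.12–0.2 N m above free for near_left and far_right, and somewhat less for near_right and far_left. Part of the friction does not show at rest, so I relied on the angles. far_left had the lowest settled torque, 0.31 N m against 0.34–0.36 for the others.
- **Bystanders:** meter, spool, tip tin and screwdriver were all within about 5 mm of where they started, which is close to the measurement error.

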